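# Free the seized knob of the card press and slide the card tray out

### The job

The red knob of the card press is seized with dried glue: rock it back and forth in small arcs, right up to where it stops each way, until it breaks free, then turn it anticlockwise (seen from above) fully open so that the foot lifts. Then slide the grey card tray along the white board, without lifting or tipping it, out from under the foot and squarely onto the middle of the green mat, and leave it there. Leave the packs, the twine spool, the box and everything else where they are.

Things in the scene. Friction and masses are not known exactly. Their poses are not given: they have to be found in the camera images.
- press: Fixed card press. Origin: underside of its white slide board, under the knob's axis; z up, y along the board, -x is its open front. Board 110 (x) by 570 (y) by 12 mm high. Blue column 40 (x) by 50 (y) mm at x +85 to +125 mm; blue arm 36 mm wide (y), x -23 to +125 mm, 88 to 118 mm above the table, carries knob and foot.
- knob_mid (a point): Middle of the knob's red T-bar, on the knob's vertical axis, 160 mm above the table. Bar 140 mm long (70 mm each side of the axis), 14 mm thick, 28 mm high (146 to 174 mm above the table), on a 34 mm round hub. This point's y axis lies along the bar and turns with it; at the start it is parallel to the press's y.
- knob (a joint): Knob angle, rad; 0 at start, + is anticlockwise from above (opening). Friction 0.15 N m (3 N at 50 mm). Seized: rocks between hard stops at about -0.14 and +0.14; each full swing from stop to stop crushes some glue, after about 5 to 9 swings (hidden) it is free to open to its end stop at 1.40, and stays where left. A freeing swing may end either way; opening is always +.
- tray: Grey open tray, loose, 56 (x) by 200 (y) by 34 mm high, 0.3 to 0.6 kg, origin under its centre, on the board (12 mm above the table), y along the board. Walls, floor 5 mm. Cross walls at y -42 and +42 mm enclose the card stack, where the foot sits and locks the tray; the end pockets (y 44 to 95 mm each side, 46 mm wide, 29 mm deep) are empty.
- foot_face (a point): Centre of the underside of the press foot, an aluminium plate 42 (x) by 68 (y) by 12 mm below the arm. 39 mm above the table at the start, 67 mm when the knob is fully open (it lifts 20 mm per rad); the tray's rim is at 46 mm.
- mat: Thin green mat 90 (x) by 210 (y) mm lying on one half of the slide board, level with it, origin at its centre, axes parallel to the press's. It is on the +y half or on the -y half.
- pack: Yellow waffle pack, loose, 80 by 110 by 60 mm, on the other half of the slide board, origin at the centre of its underside. Leave it.
- spool: Brown twine spool standing on the table, 72 mm across, 100 mm high, origin under its centre. Leave it.
- choc: Brown pack, 60 by 120 by 30 mm, loose on the table, origin at the centre of its underside. Leave it.
- kraft_box: Cardboard box 70 by 100 by 50 mm, loose on the table, origin at the centre of its underside. Leave it.
- scissors: Scissors with violet handles lying flat, about 185 mm long, 10 mm high, origin at the pivot. Leave them.
Things that resemble listed ones, but are neither listed nor needed, are in the scene too. There is more than one size of the tray; the one meant has the size given above.

How it is judged:
On the way, in this order (a step that is already met when the one before it is completed fails the run):
1. the knob is free and turned fully open (value of joint knob above 1.25 rad), for 0.2 s.
2. the tray is on the green mat (horizontal distance between tray and mat below 0.03 m), for 0.2 s.
At the end, for the whole second after the job is handed in: The knob is fully open (above 1.2 rad); the tray lies flat and still on the slide board, centred on the green mat to 30 mm and parallel to it to 0.15 rad (value of joint knob above 1.2 rad and horizontal distance between tray and mat below 0.03 m and angle between the y axis of tray and the y axis of mat, either way round below 0.15 rad and angle between tray's own z axis and vertical below 0.05 rad and height (world z) of tray below 0.017 m and linear speed of tray below 0.02 m/s); the robot touches nothing.
It fails at once if the tray was lifted more than 20 mm off the slide board or tipped more than 0.35 rad (height (world z) of tray above 0.032 m or angle between tray's own z axis and vertical above 0.35 rad).
It fails at once if a bystander was moved more than 30 mm (distance of any of pack, spool, choc, kraft_box, scissors from where it was at the start of the episode above 0.03 m).
It also fails if it takes over 62 s, if anything falls off the work surface, if the arm or the gripper's body presses on something with over 40 N, if the wrist force passes 120 N, or if a joint passes its speed limit or range.

### The arm

A 6-joint arm with a two-finger parallel gripper is mounted at the origin on the work surface. World frame = base frame: x ahead of the robot, y to its left, z up, the work surface at z = 0. Lengths are in m, angles in rad, forces in N, time in s.
With the tool pointing down it reaches from about 0.25 to 0.775 m from the base axis. Payload 4 kg.
Tool frame: the origin (TCP) lies at the centre of the arm's flange, where the gripper is bolted on; the fingertips stand 199 mm ahead of it and the grasp point (between the pads) lies 180 mm ahead of it (robot.tcp_to_tips is the z of the fingertips in the tool frame, in m); z points along the fingers, y is the line along which they close (so a half turn about z gives the same grasp; the last joint's range is limited). The gripper opens to 94 mm and grips with 3 to 60 N. Pads are 16 mm wide; open, the fingers measure 119 mm over their backs; the gripper's body (75 mm by 177 mm) begins 78 mm behind the grasp point.
Start: joints at [-1.399, 0.087, 1.371, -0, 1.684, -0.103], TCP at [0.149, -0.529, 0.405] pointing down, gripper open.
Joint ranges: [-3.1, 3.1], [-0.76, 2.03], [0.27, 2.55], [-1.08, 4.22], [0.17, 2.65], [-2.57, 2.57]. Speed limits (rad/s): [2.79, 2.79, 3.14, 3.14, 3.14, 3.14].

### API

Orientations are given as [roll, pitch, yaw] about the fixed x, y, z axes, in that order (R = Rz(yaw) Ry(pitch) Rx(roll)).
In Python, from bench import robot gives the robot as it stands.
- The arm moves only by the tool play_rows, never from a script. Its arguments are lists of equal length, an entry for each row: "translation": the shift along the tool's x, y, z scaled (see below), a list of three; "twist": the turn, a rotation vector about the tool's x, y, z scaled (see below), a list of three; "gripper": the opening, from -1 (shut) to 1 (fully open). A call has 1 to 8 rows; each row shifts and turns the commanded pose from where the row before left it, along the tool's axes as they then stand; what a row does not reach is not made up. The controller multiplies each number of a shift by 0.04 m and each number of a turn by 0.1 rad. A row lasts 1/10 s, in which the tool goes at most 50 mm and 8.59 degrees, less where a joint would pass 70% of its speed; a pose out of reach is approached as far as the arm can. A call with a number of a shift or a turn outside -1 to 1 is refused whole. A call with a gripper value outside its range is refused whole. The fingers move at their own pace and stop on an object; the grip force is fixed at half the most. Time passes only in rows, so rows that do not move let the fingers close. It gives the time, the measured TCP pose, the force, the opening and the grip force at its end, in the units of the state.
- robot.get_obs(): the state, without advancing time (a new reading comes with each control period).
- robot.snapshot(name): name is "side" or "top" or "wrist"; returns the picture (420x560x3 uint8, red, green, blue); there is no depth.
- robot.camera_model(name): a dict with "camera_matrix" (3x3 intrinsics, pixels), "rvec" (rotation vector, rad) and "tvec" (3), from world to camera coordinates, as OpenCV has them. Camera axes: x right, y down, z forward; pixel columns grow to the right and rows downward; lengths in m; the calibration is good to about 2 mm. A picture is of the moment at which its call begins: read the wrist's pose just before it. camera_model takes no time and is no camera call; for the wrist camera it gives the pose at the moment of the call.
- robot.close_job(): hands the job in; it is judged then, once.
Trained networks look in the newest picture that a camera, given by its name, has taken for a name from the list of things; names that differ only in an ending like _2 or _b are one class to them, and where a whole thing is asked for, a point or a joint stands for the part that bears it (a point fixed in the world has none). Each returns a list of dicts, best first, with "score" (0 to 1); they miss things now and then, are a little off and sometimes report something else, mostly with a low value. They report only what shows in the picture. A call takes as long as a camera call. They do not tell look-alikes from the thing itself.
- robot.recognise(name, camera): "centre" ([x, y, z] in m, in world coordinates, good to about 4 mm: the middle of the surface that is visible of it).
- robot.spot_point(name, camera): "centre" ([x, y, z] in m, in world coordinates, good to about 4 mm: a listed point, or the origin of a listed thing).
The state is a dict: "time": time; "joint_positions": joint angles; "qvel": joint speeds; "joint_torque": joint torques, N m; "tool_pos": TCP position; "ee_rot": TCP orientation; "wrist_force": force on the tool from outside, world axes, zero at the start; "wrist_torque": the same for the moment, N m; "width": finger opening in m; "finger_force": force on a finger pad.
Only numpy, scipy, OpenCV 4.12 (cv2) and the standard library are available. Lean on these libraries where they do the work, as an engineer would, in place of code of your own. Each camera call takes 0.05 s, during which the arm holds its last target. There are 200 camera calls.

## Working session

There is one attempt and no reset: what is moved stays moved. The work goes in short steps, Python scripts to look and compute and a tool call to move; the robot and the scene stay as the last step left them, time stands still between calls to the robot, and variables do not carry over. Pictures are saved under pics/ and viewed, at most 10 in all, crops included, and the job is handed in when it is done.

Besides the shell and the picture viewer there is one more tool, called after "Call:" in YAML: its name, and indented under it one key for each argument. play_rows: Moves the arm, as the interface text tells. Its arguments: {"type":"object","properties":{"translation":{"type":"array","items":{"type":"array","items":{"type":"number","minimum":-1,"maximum":1}}},"twist":{"type":"array","items":{"type":"array","items":{"type":"number","minimum":-1,"maximum":1}}},"gripper":{"type":"array","items":{"type":"number"}}},"required":["translation","twist","gripper"]}

```bash
mkdir -p pics; ls
python3 - <<'E'
from bench import robot
import cv2
for c in ("top","side"):
    im=robot.snapshot(c); cv2.imwrite(f"pics/{c}0.png",im[:,:,::-1])
for n in ["press","knob_mid","tray","foot_face","mat","pack","spool","choc","kraft_box","scissors"]:
  for c in ("top","side"):
    try: print(n,c,[(round(d["score"],2),[round(x,3) for x in d["centre"]]) for d in robot.spot_point(n,c)][:4])
    except Exception as e: print(n,c,e)
o=robot.get_obs(); print(o)
E
```

```text
pics
press top [(0.78, [0.561, 0.01, 0.001]), (0.54, [0.557, 0.016, 0.043]), (0.41, [0.457, 0.486, 0.001])]
press side []
knob_mid top [(0.77, [0.561, 0.012, 0.157])]
knob_mid side [(0.85, [0.56, 0.012, 0.16]), (0.37, [0.554, 0.017, 0.003])]
tray top [(0.9, [0.184, 0.308, -0.001]), (0.86, [0.559, 0.009, 0.008]), (0.17, [0.528, -0.155, 0.014])]
tray side [(0.92, [0.185, 0.304, 0.005]), (0.86, [0.559, 0.01, 0.011])]
foot_face top [(0.47, [0.558, 0.012, 0.044]), (0.21, [0.524, -0.154, 0.014])]
foot_face side [(0.77, [0.56, 0.011, 0.042])]
mat top [(0.93, [0.525, -0.155, 0.016])]
mat side [(0.63, [0.523, -0.153, 0.01])]
pack top [(0.75, [0.593, 0.183, 0.012])]
pack side [(0.94, [0.59, 0.179, 0.013])]
spool top [(0.94, [0.516, -0.454, -0.001])]
spool side [(0.61, [0.514, -0.457, 0.002])]
choc top [(0.84, [0.376, 0.042, 0.0])]
choc side [(0.82, [0.369, 0.044, -0.003]), (0.15, [0.558, 0.014, 0.001])]
kraft_box top [(0.68, [0.457, 0.486, -0.001])]
kraft_box side [(0.81, [0.452, 0.487, -0.001])]
scissors top [(0.86, [0.358, -0.145, -0.0])]
scissors side [(0.61, [0.365, -0.14, -0.002])]
{'time': 1.1, 'joint_positions': array([-1.39912352e+00,  8.71903688e-02,  1.37069250e+00, -4.56621229e-06,
        1.68359954e+00, -1.03087579e-01]), 'qvel': array([ 6.16161259e-04, -9.51698907e-05, -1.84381842e-03,  3.78738622e-04,
       -8.96561212e-04,  2.22710521e-03]), 'joint_torque': array([ 7.03330461e-04, -3.40053642e+01, -3.02601850e+01,  7.17969309e-02,
        2.36877997e-02, -3.99216745e-06]), 'tool_pos': array([ 0.14922529, -0.52936836,  0.40471495]), 'ee_rot': array([3.14148346e+00, 1.58576690e-05, 2.74759867e-01]), 'wrist_force': array([-0.61277508, -0.70115314,  0.13018403]), 'wrist_torque': array([-0.01435476,  0.02403413,  0.01669707]), 'finger_force': 0.0, 'width': 0.0937714111113094}
```

View pics/top0.png

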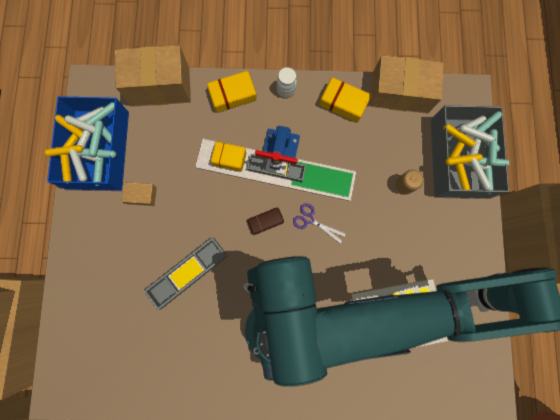

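View pics/side0.png

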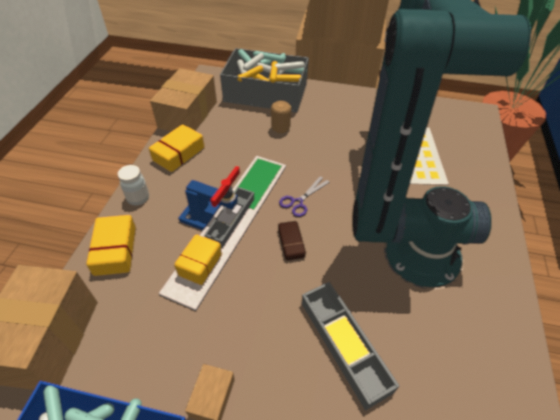

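The top view shows the press with its knob at (283,155) and the target tray under the foot at about (275,165). The mat is at (323,180) on the -y half, and the pack is at (228,155). The larger loose tray at (185,272) is a look-alike, and so is the printed sheet or tray at (395,295) beside the robot. I choose the tray on the board. Next I'll fit the axes and check that choice in a crop.

```bash
cat > h.py <<'E'
from bench import robot
import numpy as np, cv2
from scipy.spatial.transform import Rotation as Ro
def ray(cam,px,z,cm=None):
    m=cm or robot.camera_model(cam); R,_=cv2.Rodrigues(np.array(m["rvec"],float)); t=np.array(m["tvec"],float).ravel()
    p=cv2.undistortPoints(np.array(px,float).reshape(-1,1,2),np.array(m["camera_matrix"]),None).reshape(-1,2)
    d=np.c_[p,np.ones(len(p))]@R; c=-R.T@t
    return c+d*((z-c[2])/d[:,2])[:,None]
def rect(mask,cam,z,cm=None):
    cs,_=cv2.findContours(mask,cv2.RETR_EXTERNAL,cv2.CHAIN_APPROX_NONE); c=max(cs,key=cv2.contourArea)
    w=ray(cam,c.reshape(-1,2),z,cm)[:,:2]; (cx,cy),(a,b),_=cv2.minAreaRect((w*1000).astype(np.float32))
    bx=cv2.boxPoints(((cx,cy),(a,b),_)); e=max([bx[1]-bx[0],bx[2]-bx[1]],key=np.linalg.norm)
    if e[1]<0:e=-e
    return cx/1000,cy/1000,a,b,np.arctan2(-e[0],e[1])
def go(pos,yaw):
    o=robot.get_obs(); R=Ro.from_euler("xyz",o["ee_rot"]).as_matrix(); G=Ro.from_euler("xyz",[np.pi,0,yaw]).as_matrix()
    print("shift units",np.round(R.T@(np.array(pos)-o["tool_pos"])/.04,2),"turn units",np.round(Ro.from_matrix(R.T@G).as_rotvec()/.1,2),"q",o["joint_positions"].round(2),"t",o["time"])
E
python3 - <<'E'
from h import *
for c in ("top","side"):
    im=cv2.imread(f"pics/{c}0.png"); hsv=cv2.cvtColor(im,cv2.COLOR_BGR2HSV)
    g=cv2.inRange(hsv,(50,140,60),(75,255,255)); print(c,"mat",rect(g,c,.012))
    if c=="top":
        r=cv2.inRange(hsv,(0,180,120),(6,255,255)); r[:,:240]=0;r[:,310:]=0;r[:130]=0; r[175:]=0
        print("bar",rect(r,c,.174))
    
im=cv2.imread("pics/top0.png")[125:210,190:365]; cv2.imwrite("pics/crop.png",cv2.resize(im,None,fx=4.5,fy=4.5,interpolation=cv2.INTER_CUBIC))
E
```

```text
top mat (0.52762744140625, -0.15416580200195312, 203.43946838378906, 83.4269027709961, np.float32(-0.19206037))
bar (0.5579163208007812, 0.0122469482421875, 131.77581787109375, 21.048131942749023, np.float32(-0.13122298))
side mat (0.526606201171875, -0.15680123901367188, 196.69851684570312, 77.88446044921875, np.float32(-0.19738509))
```

View pics/crop.png

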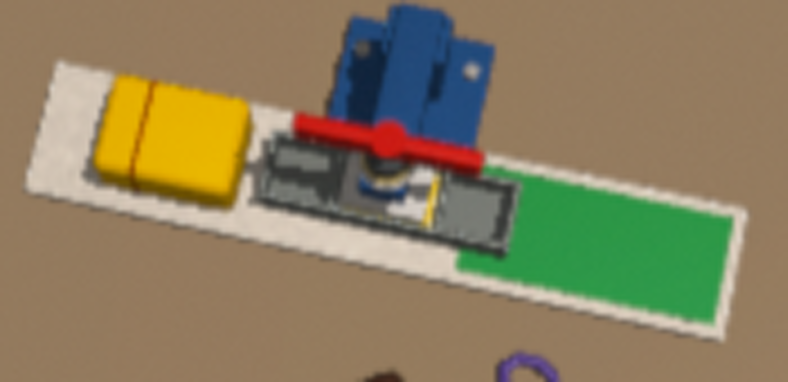

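The crop shows the target tray under the foot, spanning (265,165) to (510,225), with its empty end pockets. The red bar runs from (298,122) to (482,160), and the mat lies to the right. The press yaw is about -0.195.

```bash
python3 -c "
from h import *
go([.569,.059,.405],1.376)"
```

```text
shift units [ 1.409e+01 -1.131e+01 -1.000e-02] turn units [  0.     0.   -11.01] q [-1.4   0.09  1.37 -0.    1.68 -0.1 ] t 1.1
```

Call:
play_rows:
  translation:
    - [0.88, -0.707, 0]
    - [0.88, -0.707, 0]
    - [0.88, -0.707, 0]
    - [0.88, -0.707, 0]
    - [0.88, -0.707, 0]
    - [0.88, -0.707, 0]
    - [0.88, -0.707, 0]
    - [0.88, -0.707, 0]
  twist:
    - [0, 0, 0]
    - [0, 0, 0]
    - [0, 0, 0]
    - [0, 0, 0]
    - [0, 0, 0]
    - [0, 0, 0]
    - [0, 0, 0]
    - [0, 0, 0]
  gripper: [1, 1, 1, 1, 1, 1, 1, 1]

```text
time: 1.9
tool_pos: [0.3595, -0.2335, 0.405]
ee_rot: [3.141, -0.001, 0.274]
wrist_force: [0.3, 0.3, 0.1]
width: 0.0942
finger_force: 0.0
```

Call:
play_rows:
  translation:
    - [0.88, -0.707, 0]
    - [0.88, -0.707, 0]
    - [0.88, -0.707, 0]
    - [0.88, -0.707, 0]
    - [0.88, -0.707, 0]
    - [0.88, -0.707, 0]
    - [0.88, -0.707, 0]
    - [0.88, -0.707, 0]
  twist:
    - [0, 0, 0]
    - [0, 0, 0]
    - [0, 0, 0]
    - [0, 0, 0]
    - [0, 0, 0]
    - [0, 0, 0]
    - [0, 0, 0]
    - [0, 0, 0]
  gripper: [1, 1, 1, 1, 1, 1, 1, 1]

```text
time: 2.7
tool_pos: [0.5693, 0.0608, 0.4047]
ee_rot: [3.141, -0.0, 0.275]
wrist_force: [-0.1, -1.8, 0.0]
width: 0.0938
finger_force: 0.0
```

Call:
play_rows:
  translation:
    - [0, 0, 0]
    - [0, 0, 0]
    - [0, 0, 0]
    - [0, 0, 0]
    - [0, 0, 0]
    - [0, 0, 0]
    - [0, 0, 0]
    - [0, 0, 0]
  twist:
    - [0, 0, -1]
    - [0, 0, -1]
    - [0, 0, -1]
    - [0, 0, -1]
    - [0, 0, -1]
    - [0, 0, -1]
    - [0, 0, -1]
    - [0, 0, -1]
  gripper: [0.2, 0.2, 0.2, 0.2, 0.2, 0.2, 0.2, 0.2]

```text
time: 3.5
tool_pos: [0.5686, 0.059, 0.4046]
ee_rot: [-3.142, 0.0, 1.079]
wrist_force: [-0.4, -0.5, 0.3]
width: 0.0563
finger_force: 0.0
```

Call:
play_rows:
  translation:
    - [0, 0, 0]
    - [0, 0, 0]
    - [0, 0, 0]
    - [0, 0, 0]
  twist:
    - [0, 0, -1]
    - [0, 0, -1]
    - [0, 0, -1]
    - [0, 0, 0]
  gripper: [0.2, 0.2, 0.2, 0.2]

```text
time: 3.9
tool_pos: [0.5685, 0.059, 0.4046]
ee_rot: [-3.142, 0.0, 1.375]
wrist_force: [0.0, 0.2, 0.5]
width: 0.0566
finger_force: 0.0
```

Run:
```python
from h import *
cm=robot.camera_model("wrist"); im=robot.snapshot("wrist")[:,:,::-1].copy(); cv2.imwrite("pics/w1.png",im)
hsv=cv2.cvtColor(im,cv2.COLOR_BGR2HSV)
r=cv2.inRange(hsv,(0,180,100),(6,255,255)); print("bar",rect(r,"wrist",.174,cm))
for n in("knob_mid","press","tray","mat"): print(n,[(round(d["score"],2),d["centre"].__class__ and np.round(d["centre"],4)) for d in robot.spot_point(n,"wrist")[:2]])
print(robot.get_obs()["tool_pos"],robot.get_obs()["width"])
go([.569,.059,.34],1.376)
```

```text
Traceback (most recent call last):
  File "h.py", line 10, in rect
    cs,_=cv2.findContours(mask,cv2.RETR_EXTERNAL,cv2.CHAIN_APPROX_NONE); c=max(cs,key=cv2.contourArea)
                                                                           ~~~^^^^^^^^^^^^^^^^^^^^^^^^
ValueError: max() iterable argument is empty
```

View pics/w1.png

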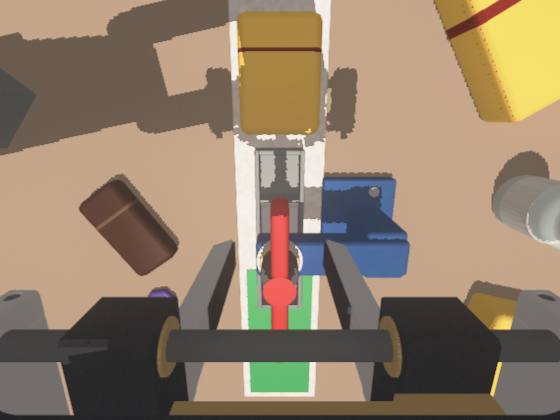

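The wrist view shows the bar upright at column 280, between the fingers. Its hub is at (279,291) and its +y end at (280,200), so the alignment is good.

Run:
```python
from h import *
cm=robot.camera_model("wrist")
for z in(.174,.178): print(ray("wrist",[(279,291),(280,200),(280.5,245)],z,cm).round(4))
go([.569,.059,.34],1.376)
```

```text
[[0.5599 0.0128 0.174 ]
 [0.575  0.0846 0.174 ]
 [0.5686 0.0506 0.174 ]]
[[0.5603 0.0152 0.178 ]
 [0.5752 0.0856 0.178 ]
 [0.5689 0.0522 0.178 ]]
shift units [0.   0.01 1.62] turn units [-0.    0.   -0.03] q [ 0.    0.14  1.32 -0.    1.69  0.2 ] t 3.95
```

Call:
play_rows:
  translation:
    - [0, 0, 0.8]
    - [0, 0, 0.82]
    - [0, 0, 0]
    - [0, 0, 0]
    - [0, 0, 0]
    - [0, 0, 0]
    - [0, 0, 0]
    - [0, 0, 0]
  twist:
    - [0, 0, 0]
    - [0, 0, 0]
    - [0, 0, 0]
    - [0, 0, 0]
    - [0, 0, 0]
    - [0, 0, 0]
    - [0, 0, 0]
    - [0, 0, 0]
  gripper: [0.2, 0.2, 0.2, -1, -1, -1, -1, -1]

```text
time: 4.75
tool_pos: [0.5687, 0.059, 0.3409]
ee_rot: [3.14, -0.0, 1.375]
wrist_force: [-0.1, -0.0, 0.3]
width: 0.0194
finger_force: 0.0
```

Call:
play_rows:
  translation:
    - [0, 0, 0]
    - [0, 0, 0]
    - [0, -0.094, 0]
    - [0, -0.094, 0]
    - [0, 0, 0]
  twist:
    - [0, 0, 0]
    - [0, 0, 0]
    - [0, 0, -0.8]
    - [0, 0, -0.8]
    - [0, 0, 0]
  gripper: [-1, -1, -1, -1, -1]

```text
time: 5.25
tool_pos: [0.5614, 0.0599, 0.3404]
ee_rot: [3.139, 0.0, 1.533]
wrist_force: [2.7, -1.0, 1.6]
width: 0.0138
finger_force: 30.1
```

Call:
play_rows:
  translation:
    - [0, -0.047, 0]
    - [0, 0, 0]
  twist:
    - [0, 0, -0.4]
    - [0, 0, 0]
  gripper: [-1, -1]

```text
time: 5.45
tool_pos: [0.5606, 0.0598, 0.3404]
ee_rot: [3.135, 0.001, 1.572]
wrist_force: [7.2, -1.2, -1.6]
width: 0.0139
finger_force: 30.5
```

Call:
play_rows:
  translation:
    - [0, 0.117, 0]
    - [0, 0.117, 0]
    - [0, 0.117, 0]
    - [0, 0.117, 0]
    - [0, 0, 0]
  twist:
    - [0, 0, 1]
    - [0, 0, 1]
    - [0, 0, 1]
    - [0, 0, 1]
    - [0, 0, 0]
  gripper: [-1, -1, -1, -1, -1]

```text
time: 5.95
tool_pos: [0.5764, 0.057, 0.3403]
ee_rot: [-3.136, 0.005, 1.173]
wrist_force: [-7.9, -1.5, 7.1]
width: 0.0144
finger_force: 30.6
```

Call:
play_rows:
  translation:
    - [0, -0.117, 0]
    - [0, -0.117, 0]
    - [0, -0.117, 0]
    - [0, -0.117, 0]
    - [0, 0, 0]
  twist:
    - [0, 0, -1]
    - [0, 0, -1]
    - [0, 0, -1]
    - [0, 0, -1]
    - [0, 0, 0]
  gripper: [-1, -1, -1, -1, -1]

```text
time: 6.45
tool_pos: [0.5606, 0.0602, 0.3402]
ee_rot: [3.136, 0.005, 1.571]
wrist_force: [6.3, -6.2, -1.1]
width: 0.0144
finger_force: 30.5
```

Call:
play_rows:
  translation:
    - [0, 0.117, 0]
    - [0, 0.117, 0]
    - [0, 0.117, 0]
    - [0, 0.117, 0]
    - [0, 0, 0]
  twist:
    - [0, 0, 1]
    - [0, 0, 1]
    - [0, 0, 1]
    - [0, 0, 1]
    - [0, 0, 0]
  gripper: [-1, -1, -1, -1, -1]

```text
time: 6.95
tool_pos: [0.5766, 0.0577, 0.3403]
ee_rot: [-3.136, 0.008, 1.172]
wrist_force: [-9.1, -6.1, 6.3]
width: 0.0141
finger_force: 31.0
```

Call:
play_rows:
  translation:
    - [0, -0.117, 0]
    - [0, -0.117, 0]
    - [0, -0.117, 0]
    - [0, -0.117, 0]
    - [0, 0, 0]
  twist:
    - [0, 0, -1]
    - [0, 0, -1]
    - [0, 0, -1]
    - [0, 0, -1]
    - [0, 0, 0]
  gripper: [-1, -1, -1, -1, -1]

```text
time: 7.45
tool_pos: [0.5608, 0.0612, 0.3402]
ee_rot: [3.137, 0.007, 1.571]
wrist_force: [4.4, -8.6, -1.0]
width: 0.0141
finger_force: 30.4
```

Call:
play_rows:
  translation:
    - [0, 0.117, 0]
    - [0, 0.117, 0]
    - [0, 0.117, 0]
    - [0, 0.117, 0]
    - [0, 0, 0]
  twist:
    - [0, 0, 1]
    - [0, 0, 1]
    - [0, 0, 1]
    - [0, 0, 1]
    - [0, 0, 0]
  gripper: [-1, -1, -1, -1, -1]

```text
time: 7.95
tool_pos: [0.5769, 0.0587, 0.3402]
ee_rot: [-3.136, 0.01, 1.171]
wrist_force: [-9.4, -9.3, 7.2]
width: 0.0143
finger_force: 31.1
```

Call:
play_rows:
  translation:
    - [0, -0.117, 0]
    - [0, -0.117, 0]
    - [0, -0.117, 0]
    - [0, -0.117, 0]
    - [0, 0, 0]
  twist:
    - [0, 0, -1]
    - [0, 0, -1]
    - [0, 0, -1]
    - [0, 0, -1]
    - [0, 0, 0]
  gripper: [-1, -1, -1, -1, -1]

```text
time: 8.45
tool_pos: [0.5599, 0.0623, 0.3404]
ee_rot: [-3.14, 0.01, 1.572]
wrist_force: [-3.0, -11.0, 3.6]
width: 0.014
finger_force: 30.0
```

Call:
play_rows:
  translation:
    - [-0.08, 0, 0]
    - [-0.006, -0.117, 0]
    - [-0.006, -0.117, 0]
    - [0, 0, 0]
  twist:
    - [0, 0, 0]
    - [0, 0, -1]
    - [0, 0, -1]
    - [0, 0, 0]
  gripper: [-1, -1, -1, -1]

```text
time: 8.85
tool_pos: [0.5504, 0.0601, 0.3405]
ee_rot: [-3.14, 0.004, 1.774]
wrist_force: [-3.4, -5.7, 3.0]
width: 0.0137
finger_force: 30.0
```

Call:
play_rows:
  translation:
    - [-0.015, -0.119, 0]
    - [-0.015, -0.119, 0]
    - [-0.006, -0.119, 0]
    - [-0.006, -0.119, 0]
    - [-0.006, -0.119, 0]
    - [-0.006, -0.119, 0]
    - [-0.006, -0.119, 0]
    - [-0.006, -0.119, 0]
  twist:
    - [0, 0, -1]
    - [0, 0, -1]
    - [0, 0, -1]
    - [0, 0, -1]
    - [0, 0, -1]
    - [0, 0, -1]
    - [0, 0, -1]
    - [0, 0, -1]
  gripper: [-1, -1, -1, -1, -1, -1, -1, -1]

```text
time: 9.65
tool_pos: [0.5202, 0.0391, 0.3405]
ee_rot: [-3.14, 0.0, 2.576]
wrist_force: [-1.8, -2.4, 3.2]
width: 0.0141
finger_force: 30.1
```

Call:
play_rows:
  translation:
    - [-0.006, -0.119, 0]
    - [-0.006, -0.119, 0]
    - [0, 0, 0]
    - [0, 0, 0]
  twist:
    - [0, 0, -1]
    - [0, 0, -0.6]
    - [0, 0, 0]
    - [0, 0, 0]
  gripper: [-1, -1, -1, -1]

```text
time: 10.05
tool_pos: [0.5162, 0.0315, 0.3405]
ee_rot: [3.141, -0.0, 2.733]
wrist_force: [-4.1, 1.5, 5.5]
width: 0.0135
finger_force: 30.0
```

Call:
play_rows:
  translation:
    - [-0.006, -0.119, 0]
    - [0, 0, 0]
    - [0, 0, 0]
  twist:
    - [0, 0, -0.8]
    - [0, 0, 0]
    - [0, 0, 0]
  gripper: [-1, -1, -1]

```text
time: 10.35
tool_pos: [0.5151, 0.0286, 0.3404]
ee_rot: [3.136, -0.0, 2.813]
wrist_force: [-0.1, 7.9, 4.2]
width: 0.0138
finger_force: 30.3
```

Call:
play_rows:
  translation:
    - [0, 0.04, 0]
    - [0, 0, 0]
    - [0, 0, 0]
    - [0, 0, 0]
    - [0, 0, -0.8]
    - [0, 0, -0.8]
    - [0, 0, 0]
  twist:
    - [0, 0, 0.3]
    - [0, 0, 0]
    - [0, 0, 0]
    - [0, 0, 0]
    - [0, 0, 0]
    - [0, 0, 0]
    - [0, 0, 0]
  gripper: [-1, -0.4, -0.4, -0.4, -0.4, -0.4, -0.4]

```text
time: 11.05
tool_pos: [0.5159, 0.028, 0.4088]
ee_rot: [3.139, 0.009, 2.784]
wrist_force: [-0.5, -0.4, 0.0]
width: 0.0283
finger_force: 0.0
```

Run:
```python
from h import *
cv2.imwrite("pics/w2.png",robot.snapshot("wrist")[:,:,::-1])
for c in("top","side"):
  robot.snapshot(c)
  for n in("tray","mat"): print(c,n,[(round(d["score"],2),np.round(d["centre"],4)) for d in robot.spot_point(n,c)[:3]])
im=robot.snapshot("top")[:,:,::-1].copy(); cv2.imwrite("pics/crop2.png",cv2.resize(im[125:210,190:365],None,fx=4.5,fy=4.5,interpolation=cv2.INTER_CUBIC))
```

```text
top tray [(0.95, array([0.5574, 0.0082, 0.0102])), (0.83, array([ 0.183 ,  0.3063, -0.0049]))]
top mat [(0.96, array([ 0.5228, -0.1546,  0.0151]))]
side tray [(0.92, array([0.1859, 0.3073, 0.0012])), (0.89, array([0.5599, 0.0106, 0.0098]))]
side mat [(0.72, array([ 0.5225, -0.1525,  0.0086]))]
```

View pics/w2.png

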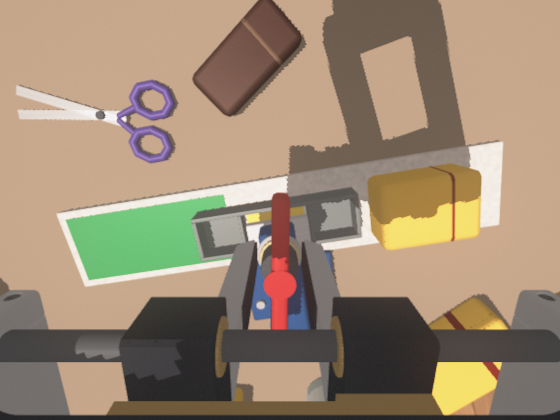

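The wrist view shows the bar now pointing to the front at column 280. The tray's rim corners are at about (193,219) and (358,192), the mat's corners at (66,213) and (88,280), and all bystanders are unmoved.

Run:
```python
from h import *
cm=robot.camera_model("wrist")
a=ray("wrist",[(193,219),(358,190)],.046,cm); print("tray front corners",a.round(4),np.linalg.norm(a[1]-a[0]))
b=ray("wrist",[(66,213),(226,195),(88,279)],.012,cm); print("mat corners",b.round(4))
y=(a[1]-a[0])/np.linalg.norm(a[1]-a[0]); x=np.array([y[1],-y[0],0]); print("yaw",np.arctan2(-y[0],y[1]),"tray c",(a.mean(0)+.028*x).round(4))
im=robot.snapshot("wrist")[:,:,::-1].copy()
g=cv2.inRange(cv2.cvtColor(im,cv2.COLOR_BGR2HSV),(50,140,60),(75,255,255)); print("mat",rect(g,"wrist",.012,cm))
go([.5442,-.064,.409],1.376)
```

```text
tray front corners [[ 0.5064 -0.076   0.046 ]
 [ 0.5402  0.1131  0.046 ]] 0.19209193932728252
mat corners [[ 0.4496 -0.2372  0.012 ]
 [ 0.499  -0.0374  0.012 ]
 [ 0.5414 -0.259   0.012 ]]
yaw -0.17681206851997908 tray c [0.5509 0.0136 0.046 ]Traceback (most recent call last):
  File "<stdin>", line 7, in <module>
  File "h.py", line 10, in rect
    cs,_=cv2.findContours(mask,cv2.RETR_EXTERNAL,cv2.CHAIN_APPROX_NONE); c=max(cs,key=cv2.contourArea)
                                                                           ~~~^^^^^^^^^^^^^^^^^^^^^^^^
ValueError: max() iterable argument is empty
```

Run:
```python
from h import *
go([.5442,-.064,.409],1.376)
```

```text
shift units [-1.49 -1.91 -0.16] turn units [-2.000e-02 -1.000e-02  1.409e+01] q [-0.06  0.01  1.45 -0.    1.68 -1.27] t 11.5
```

Call:
play_rows:
  translation:
    - [-0.75, -0.95, 0]
    - [-0.75, -0.95, 0]
    - [0, 0, 0]
    - [0, 0, 0]
    - [0, 0, 0]
    - [0, 0, 0]
    - [0, 0, 0]
    - [0, 0, 0]
  twist:
    - [0, 0, 0]
    - [0, 0, 1]
    - [0, 0, 1]
    - [0, 0, 1]
    - [0, 0, 1]
    - [0, 0, 1]
    - [0, 0, 1]
    - [0, 0, 1]
  gripper: [-0.4, -0.4, 0.8, 0.8, 0.8, 0.8, 0.8, 0.8]

```text
time: 12.3
tool_pos: [0.5449, -0.064, 0.4033]
ee_rot: [-3.141, -0.0, 2.081]
wrist_force: [-1.0, -0.1, 0.6]
width: 0.0728
finger_force: 0.0
```

Call:
play_rows:
  translation:
    - [0, 0, 0]
    - [0, 0, 0]
    - [0, 0, 0]
    - [0, 0, 0]
    - [0, 0, 0]
    - [0, 0, 0]
    - [0, 0, 0]
    - [0, 0, 0]
  twist:
    - [0, 0, 1]
    - [0, 0, 1]
    - [0, 0, 1]
    - [0, 0, 1]
    - [0, 0, 1]
    - [0, 0, 1]
    - [0, 0, 1]
    - [0, 0, 0]
  gripper: [0.8, 0.8, 0.8, 0.8, 0.8, 0.8, 0.8, 0.8]

```text
time: 13.1
tool_pos: [0.5449, -0.0639, 0.4034]
ee_rot: [-3.141, 0.0, 1.385]
wrist_force: [0.3, 1.1, -0.2]
width: 0.0847
finger_force: 0.0
```

Run:
```python
from h import *
im=robot.snapshot("wrist")[:,:,::-1].copy(); cv2.imwrite("pics/w3.png",im)
hsv=cv2.cvtColor(im,cv2.COLOR_BGR2HSV); print(hsv[370,300])
go([.5442,-.064,.223],1.376)
```

```text
[ 14  76 206]
shift units [-0.   -0.01  4.51] turn units [-0.01  0.    0.11] q [-0.22  0.08  1.38 -0.    1.68 -0.04] t 13.15
```

View pics/w3.png

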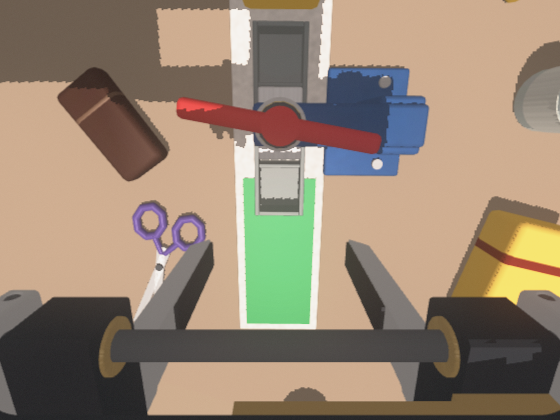

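The wrist view shows the tray's end wall at row 214, columns 255 to 303, and the mat from rows 178 to 323, columns 245 to 315. The bar is turned across and the fingers straddle the tray symmetrically.

Run:
```python
from h import *
cm=robot.camera_model("wrist")
a=ray("wrist",[(255,214),(303,214),(253,22),(306,22)],.046,cm);b=ray("wrist",[(244,178),(316,178),(312,323),(247,323)],.012,cm)
print(a.round(4),b.round(4),"mat",b.mean(0).round(4))
e=(a[0]+a[1])/2; f=(a[2]+a[3])/2; d=f-e; print("tray end",e,"len",np.linalg.norm(d),"yaw",np.arctan2(-d[0],d[1]),"centre",(e+f)/2)
d=(b[0]+b[1]-b[2]-b[3]); print("mat yaw",np.arctan2(-d[0],d[1]), np.linalg.norm(d)/2)
```

```text
[[ 0.5134 -0.082   0.046 ]
 [ 0.5681 -0.0922  0.046 ]
 [ 0.5518  0.1108  0.046 ]
 [ 0.6027  0.1013  0.046 ]] [[ 0.5049 -0.0439  0.012 ]
 [ 0.5921 -0.0602  0.012 ]
 [ 0.5552 -0.2661  0.012 ]
 [ 0.4641 -0.2492  0.012 ]] mat [ 0.5291 -0.1548  0.012 ]
tray end [ 0.54078309 -0.08711524  0.046     ] len 0.1965422142124731 yaw -0.18667405736403683 centre [0.5590214 0.0094486 0.046    ]
mat yaw -0.18667328970777428 0.20922981233027704
```

Call:
play_rows:
  translation:
    - [0, 0, 1]
    - [0, 0, 1]
    - [0, 0, 1]
    - [0, 0, 0.8]
    - [0, 0, 0.7]
    - [0, 0, 0]
  twist:
    - [0, 0, 0]
    - [0, 0, 0]
    - [0, 0, 0]
    - [0, 0, 0]
    - [0, 0, 0]
    - [0, 0, 0]
  gripper: [0.8, 0.8, 0.8, 0.8, 0.8, 0.8]

```text
time: 13.75
tool_pos: [0.5429, -0.0635, 0.2188]
ee_rot: [-3.131, -0.0, 1.387]
wrist_force: [-1.0, -0.9, 0.8]
width: 0.0844
finger_force: 0.0
```

Call:
play_rows:
  translation:
    - [0, 0, 0]
    - [0, 0, 0]
    - [0, 0, 0]
    - [0, 0, 0]
    - [0, 0, 0]
    - [0, 0, 0]
  twist:
    - [0, 0, 0]
    - [0, 0, 0]
    - [0, 0, 0]
    - [0, 0, 0]
    - [0, 0, 0]
    - [0, 0, 0]
  gripper: [-1, -1, -1, -1, -1, -1]

```text
time: 14.35
tool_pos: [0.5452, -0.0641, 0.2256]
ee_rot: [3.14, 0.0, 1.385]
wrist_force: [-2.0, 0.2, 4.8]
width: 0.0557
finger_force: 30.0
```

Gripped at 55.7 mm, which matches the tray's 56 mm width. Now I'll slide it slowly.

Call:
play_rows:
  translation:
    - [-0.3, 0, 0]
    - [-0.5, 0, 0]
    - [-0.6, 0, 0]
    - [-0.6, 0, 0]
    - [-0.6, 0, 0]
    - [-0.6, 0, 0]
    - [-0.5, 0, 0]
    - [-0.3, 0.02, 0]
  twist:
    - [0, 0, 0]
    - [0, 0, 0]
    - [0, 0, 0]
    - [0, 0, 0]
    - [0, 0, 0]
    - [0, 0, 0]
    - [0, 0, 0]
    - [0, 0, 0]
  gripper: [-1, -1, -1, -1, -1, -1, -1, -1]

```text
time: 15.15
tool_pos: [0.5166, -0.2216, 0.2256]
ee_rot: [3.138, -0.003, 1.384]
wrist_force: [1.5, 6.7, 5.5]
width: 0.0557
finger_force: 30.0
```

Call:
play_rows:
  translation:
    - [-0.18, 0, 0]
    - [0, 0, 0]
    - [0, 0, 0]
    - [0, 0, 0]
  twist:
    - [0, 0, 0]
    - [0, 0, 0]
    - [0, 0, 0]
    - [0, 0, 0]
  gripper: [-1, -1, -1, -1]

```text
time: 15.55
tool_pos: [0.5154, -0.2287, 0.2257]
ee_rot: [3.138, 0.001, 1.384]
wrist_force: [1.2, 0.3, 5.3]
width: 0.0555
finger_force: 30.0
```

Call:
play_rows:
  translation:
    - [0, 0, 0]
    - [0, 0, 0]
    - [0, 0, 0]
    - [0, 0, 0]
    - [0, 0, 0]
    - [0, 0, 0]
  twist:
    - [0, 0, 0]
    - [0, 0, 0]
    - [0, 0, 0]
    - [0, 0, 0]
    - [0, 0, 0]
    - [0, 0, 0]
  gripper: [0.8, 0.8, 0.8, 0.8, 0.8, 0.8]

```text
time: 16.15
tool_pos: [0.5147, -0.2284, 0.2237]
ee_rot: [-3.141, 0.0, 1.385]
wrist_force: [-0.8, -0.2, 0.3]
width: 0.0848
finger_force: 0.0
```

Call:
play_rows:
  translation:
    - [0, 0, -0.5]
    - [0, 0, -0.9]
    - [0, 0, -1]
    - [0, 0, -1]
    - [0, 0, -0.6]
    - [0, 0, 0]
  twist:
    - [0, 0, 0]
    - [0, 0, 0]
    - [0, 0, 0]
    - [0, 0, 0]
    - [0, 0, 0]
    - [0, 0, 0]
  gripper: [0.8, 0.8, 0.8, 0.8, 0.8, 0.8]

```text
time: 16.75
tool_pos: [0.5152, -0.2287, 0.3891]
ee_rot: [3.132, 0.003, 1.385]
wrist_force: [0.3, 0.2, 0.2]
width: 0.0845
finger_force: 0.0
```

Run:
```python
from h import *
for c in("top","side","wrist"):
  im=robot.snapshot(c)[:,:,::-1].copy()
  if c=="side": cv2.imwrite("pics/s4.png",cv2.resize(im[80:320,130:380],None,fx=2.4,fy=2.4))
  if c=="wrist": cv2.imwrite("pics/w4.png",im)
  for n in("tray","mat","pack","knob_mid"): print(c,n,[(round(d["score"],2),np.round(d["centre"],4)) for d in robot.spot_point(n,c)[:2]])
```

```text
top tray [(0.85, array([ 0.527 , -0.1562,  0.0072])), (0.61, array([ 0.1861,  0.3078, -0.0012]))]
top mat [(0.66, array([ 0.5267, -0.1554,  0.0128]))]
top pack [(0.77, array([0.59  , 0.1817, 0.0126]))]
top knob_mid [(0.53, array([0.5657, 0.0125, 0.1566]))]
side tray [(0.77, array([ 0.5291, -0.1531,  0.0122])), (0.59, array([0.1856, 0.3056, 0.0049]))]
side mat [(0.68, array([ 0.5259, -0.1537,  0.0058]))]
side pack [(0.56, array([0.59  , 0.1748, 0.0113]))]
side knob_mid [(0.85, array([0.5578, 0.0113, 0.1578]))]
wrist tray [(0.57, array([ 0.5257, -0.1571,  0.008 ]))]
wrist mat []
wrist pack [(0.32, array([ 0.5246, -0.1561,  0.0081]))]
wrist knob_mid []
```

View pics/s4.png

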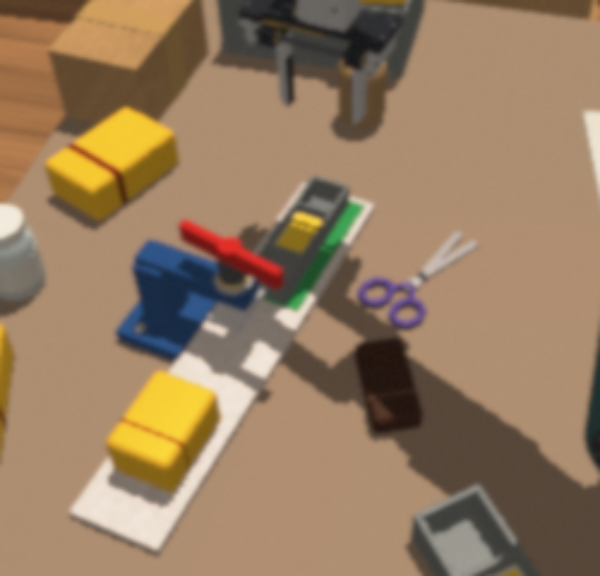

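The tray lies flat and parallel on the mat at (310,235), within about 2 mm of its centre. The knob is open at (230,250), and the bystanders are in place. Handing in.

```bash
python3 -c "
from h import *
print(robot.close_job())"
```

```text
the job is handed in; nothing more can be done
None
```

I rocked the knob until it broke free and turned it fully open, then slid the tray flat onto the green mat, about 2 mm off centre by my last measurements. The robot was touching nothing when I handed the job in at about 17 s; no verdict was returned.

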